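Gauge two sleeves on a pin and sort them

ROBOT

A 6-joint arm with a two-finger parallel gripper is mounted at the origin on a cart in front of the work surface, level with it; the furniture and walls round the work are solid. World frame = base frame: x ahead of the robot, y to its left, z up, the work surface at z = 0. Lengths are in m, angles in rad, forces in N, time in s.
With the tool pointing down it reaches from about 0.375 to 0.975 m from the base axis. Payload 3.8 kg.
Tool frame: the origin (TCP) lies at the very end of the fingers, on their centre line; the grasp point (between the pads) lies 19 mm behind it; z points along the fingers, x is the direction in which the jaws open and shut, and the axes are right-handed (so a half turn about z gives the same grasp; the last joint's range is limited). The gripper opens to 85 mm and grips with 20 to 120 N. Pads are 22 mm wide; open, the fingers measure 114 mm over their backs; the gripper's body (76 mm by 85 mm) begins 54 mm behind the grasp point. The pads swing forward as they close: fully open they stand 13 mm farther back than shut.
Start: joints at [-1.215, 0.264, 1.604, -0, 1.274, -0.037], TCP at [0.258, -0.624, 0.231] pointing down, gripper open.
Joint ranges: [-2.63, 2.63], [-0.94, 2.18], [0.31, 2.57], [-1.31, 4.45], [0, 2.66], [-2.55, 2.55]. Speed limits (rad/s): [2.57, 2.57, 3.14, 3.14, 3.14, 3.14].

INTERFACE

Orientations are given as a rotation vector (axis times angle).
In Python, from station import * gives the robot as it stands. The module is installed in compiled form; this text tells all that it offers.
- The arm moves only by the shell command python3 -m inch 'ROWS' [OPENING] [FORCE]. ROWS is JSON, a list of rows, each a list of 6 numbers: the shift along the tool's x, y, z in mm, then the turn, a rotation vector about the tool's x, y, z in degrees. In form: [[dx, dy, dz, wx, wy, wz], ...]. A call has exactly 10 rows; each row shifts and turns the commanded pose from where the row before left it, along the tool's axes as they then stand; what a row does not reach is not made up. A row lasts 1/8 s, in which the tool goes at most 62.5 mm and 10.7 degrees, less where a joint would pass 70% of its speed; a pose out of reach is approached as far as the arm can. A call is refused whole if a number of a shift passes 62.5 or a number of a turn 10.7, either way. A call with a gripper value outside its range is refused whole. OPENING is the closure, from 0 (fully open) to 1 (shut), set as the call begins (- or left out, the last holds). The fingers move at their own pace and stop on an object; FORCE is the grip in N (left out, the last holds). Time passes only in rows, so rows that do not move let the fingers close, or fill a call up. It gives the time, the measured TCP pose, the force and the opening at its end, in the units of the state.
- read_state(): the state, without advancing time (a new reading comes with each control period).
- capture(name): name is "side" or "top" or "wrist"; returns a dict with "color" (480x640x3 uint8, red, green, blue), "fx", "fy", "cx", "cy" (pixels), "rvec" (rotation vector, rad) and "tvec" (3), from world to camera coordinates, as OpenCV has them. Camera axes: x right, y down, z forward; pixel columns grow to the right and rows downward; lengths in m; the calibration is good to about 2 mm. A picture is of the moment at which its call begins. There is no depth.
- close_job(): hands the job in, once; it reports no verdict.
The state is a dict: "time_s": time; "q": joint angles; "qd": joint speeds; "joint_torque": joint torques, N m; "ee_pos": TCP position; "tool_rot": TCP orientation; "contact_force": force on the tool from outside, world axes, zero at the start; "ft_torque": the same for the moment, N m; "grip_width": finger opening in m.
Only numpy, scipy, OpenCV 4.12 (cv2) and the standard library are available. Lean on these libraries where they do the work, as an engineer would, in place of code of your own. Each camera call takes 0.05 s, during which the arm holds its last target.

TASK

Of the two aluminium sleeves on the table, alike outside, one is bored to size right through and the other is not. Find out which by sliding a sleeve lengthwise onto the horizontal gauge pin as far as it will go without forcing it: the good one goes fully home against the upright plate, the bad one stops well short. Take it off again and lay the good sleeve flat in the green tray and the bad one flat in the red tray, without dropping them or knocking over or pushing away the flask, jar, bottle and steel column.

Things in the scene. Friction and masses are not known exactly. Their poses are not given: they have to be found in the camera images.
- pin_root (a point): Where the level steel gauge pin leaves the upright grey plate, on its axis, 70 mm above the table. The pin points along this frame's -y, is 70 mm long and 20 mm thick, its last 8 mm tapering to 13 mm. x is level, z up. A good sleeve fully home has its centre 40 mm from this point; the bad one stops with its centre about 85 mm from it.
- pin_tip (a point): The free end of the gauge pin, on its axis, 70 mm from pin_root along -y; same axes.
- sleeve_1_center (a point): Centre of a satin aluminium sleeve: a square bar 36 x 36 mm, 80 mm long, thin dark band near each end, round 22.5 mm bore along its length, about 0.2 kg. Looks just like the other. In one sleeve the bore runs right through; in the other it narrows to 8 mm at 25 mm from either end. Which is which is not known beforehand. y runs along the bore (ends alike), z up at the start; 18 mm above its underside.
- sleeve_2_center (a point): Centre of a satin aluminium sleeve: a square bar 36 x 36 mm, 80 mm long, thin dark band near each end, round 22.5 mm bore along its length, about 0.2 kg. Looks just like the other. In one sleeve the bore runs right through; in the other it narrows to 8 mm at 25 mm from either end. Which is which is not known beforehand. y runs along the bore (ends alike), z up at the start; 18 mm above its underside.
- sleeve_1: Sleeve 1 itself; origin at the centre of its underside, y axis along the bore.
- sleeve_2: Sleeve 2 itself; origin at the centre of its underside, y axis along the bore.
- gauge: The gauge stand, fixed to the table. Upright plate 64 mm wide, 14 mm thick, top 100 mm above the table; dark base plate 12 mm high, 100 mm wide (x), from 20 mm beyond the pin's tip to 35 mm behind the plate's face. Origin on the table under the middle of the pin, which points along -y.
- green_tray: Green plastic tray, 130 mm (its x) by 140 mm (its y), walls 4 mm thick and 18 mm high, inner floor about 4 mm above the table; fixed. Origin at the centre of its underside, z up.
- red_tray: Red plastic tray, 130 mm (its x) by 140 mm (its y), walls 4 mm thick and 18 mm high, inner floor about 4 mm above the table; fixed. Origin at the centre of its underside, z up.
- flask: Clear conical flask, 62 mm wide, 100 mm high; origin at the centre of its underside. A bystander.
- jar: Small clear sample jar with a light blue lid, 41 mm wide, 53 mm high; origin at the centre of its underside. A bystander.
- bottle: Clear bottle with a blue cap, 70 mm wide, 138 mm high; origin at the centre of its underside. A bystander.
- lc_column: Thin steel column with end nuts lying on the table, 15 x 176 x 17 mm, long along its y; origin at the centre of its underside. A bystander.

How it is judged:
On the way:
1. a sleeve has been slid onto the gauge pin as far as it goes: the good one to within 4 mm of the plate, or the bad one to within 4 mm of where it stops (((y of sleeve_2_center in the frame of pin_root between -0.044 and -0.035 m and x of sleeve_2_center in the frame of pin_root between -0.004 and 0.004 m and z of sleeve_2_center in the frame of pin_root between -0.004 and 0.004 m and angle between the y axis of sleeve_2_center and the y axis of pin_root, either way round below 0.08 rad) or (y of sleeve_1_center in the frame of pin_root between -0.089 and -0.08 m and x of sleeve_1_center in the frame of pin_root between -0.004 and 0.004 m and z of sleeve_1_center in the frame of pin_root between -0.004 and 0.004 m and angle between the y axis of sleeve_1_center and the y axis of pin_root, either way round below 0.08 rad))), for 0.2 s.
At the end, for the whole second after the job is handed in: The good sleeve lies flat (within about 5 degrees) and at rest on the floor of the green tray and the bad sleeve likewise in the red tray, each with its centre within 55 mm of the tray's middle along both of the tray's axes, both released (x of sleeve_2_center in the frame of green_tray between -0.055 and 0.055 m and y of sleeve_2_center in the frame of green_tray between -0.055 and 0.055 m and z of sleeve_2_center in the frame of green_tray between 0.014 and 0.028 m and angle between sleeve_2_center's own y axis and vertical between 1.49 and 1.65 rad and linear speed of each of sleeve_2, sleeve_1 below 0.02 m/s and x of sleeve_1_center in the frame of red_tray between -0.055 and 0.055 m and y of sleeve_1_center in the frame of red_tray between -0.055 and 0.055 m and z of sleeve_1_center in the frame of red_tray between 0.014 and 0.028 m and angle between sleeve_1_center's own y axis and vertical between 1.49 and 1.65 rad); the robot touches nothing.
It fails at once if a sleeve is forced: pressed on the gauge with more than 50 N (contact force between any of sleeve_1, sleeve_2 and gauge above 50 N).
It fails at once if a sleeve is dropped or thrown: faster than 0.7 m/s while out of the fingers ((contact force between sleeve_1 and the fingers below 0.1 N and linear speed of sleeve_1 above 0.7 m/s) or (contact force between sleeve_2 and the fingers below 0.1 N and linear speed of sleeve_2 above 0.7 m/s)).
It fails at once if the flask, jar, bottle or steel column is pushed more than 30 mm or tipped over (distance of any of flask, jar, bottle, lc_column from where it was at the start of the episode above 0.03 m or angle between any of flask, jar, bottle, lc_column's own z axis and vertical above 0.5 rad).
It also fails if it takes over 64 s, if anything falls off the work surface, if the arm or the gripper's body presses on something with over 40 N, if the wrist force passes 120 N, or if a joint passes its speed limit or range.

## Working session

There is one attempt and no reset: what is moved stays moved. The work goes in short steps, Python scripts to look and compute and a shell command to move; the robot and the scene stay as the last step left them, time stands still between calls to the robot, and variables do not carry over. Pictures are saved under pics/ and viewed, and the job is handed in when it is done.

```bash
mkdir -p pics; cat > h.py <<'E'
from station import *
import numpy as np, cv2
from scipy.spatial.transform import Rotation as R
def snap(n,f):
    c=capture(n); cv2.imwrite('pics/'+f+'.png',c['color'][:,:,::-1]); np.save('pics/'+f+'.npy',c,allow_pickle=True); return c
def load(f): return np.load('pics/'+f+'.npy',allow_pickle=True).item()
def ray(c,u,v):
    M=R.from_rotvec(c['rvec']).as_matrix(); t=np.array(c['tvec'])
    o=-M.T@t; d=M.T@np.array([(u-c['cx'])/c['fx'],(v-c['cy'])/c['fy'],1]); return o,d
def atz(c,u,v,z):
    o,d=ray(c,u,v); return o+d*(z-o[2])/d[2]
def proj(c,p):
    M=R.from_rotvec(c['rvec']).as_matrix(); q=M@np.array(p)+c['tvec']; return np.array([c['fx']*q[0]/q[2]+c['cx'],c['fy']*q[1]/q[2]+c['cy']])
def crop(f,x0,y0,x1,y1,s,out):
    im=cv2.imread('pics/'+f+'.png')[y0:y1,x0:x1]; cv2.imwrite('pics/'+out+'.png',cv2.resize(im,None,fx=s,fy=s,interpolation=cv2.INTER_CUBIC))
E
python3 - <<'E'
from h import *
for n in('top','side','wrist'):
    c=snap(n,n+'0'); print(n,ray(c,320,240),c['fx'])
s=read_state(); print(s)
E
```

```text
top (array([ 0.44873102, -0.10541558,  1.60009905]), array([ 0.06409904,  0.00615892, -0.99801215])) 525.1627648620065
side (array([0.07281136, 0.79036637, 0.49572603]), array([ 0.42518415, -0.81109942, -0.40172078])) 444.8581692509542
wrist (array([ 0.32358206, -0.59661393,  0.37287079]), array([-0.25582691, -0.09693226, -0.96190348])) 353.1147282949726
{'time_s': 0.15, 'q': array([-1.21491494e+00,  2.64597592e-01,  1.60508334e+00, -5.93655141e-06,
        1.27371120e+00, -3.69095425e-02]), 'qd': array([ 0.00068682,  0.00092251, -0.0028976 ,  0.00045234, -0.00108843,
       -0.0011057 ]), 'joint_torque': array([ 1.31776737e-04, -5.15906131e+01, -3.67959988e+01, -4.56537771e-05,
        8.08804150e-03, -2.19523207e-05]), 'ee_pos': array([ 0.25815631, -0.6230533 ,  0.23022381]), 'tool_rot': array([-2.61134706e+00,  1.74466957e+00,  2.29521837e-03]), 'contact_force': array([0.13706686, 0.26248527, 0.53067113]), 'ft_torque': array([-0.02601746,  0.0064625 ,  0.02051966]), 'grip_width': 0.08541167610877921}
```

View pics/top0.png

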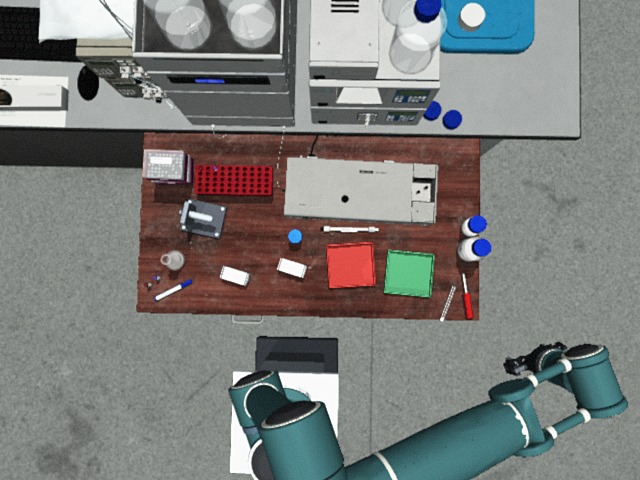

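View pics/side0.png

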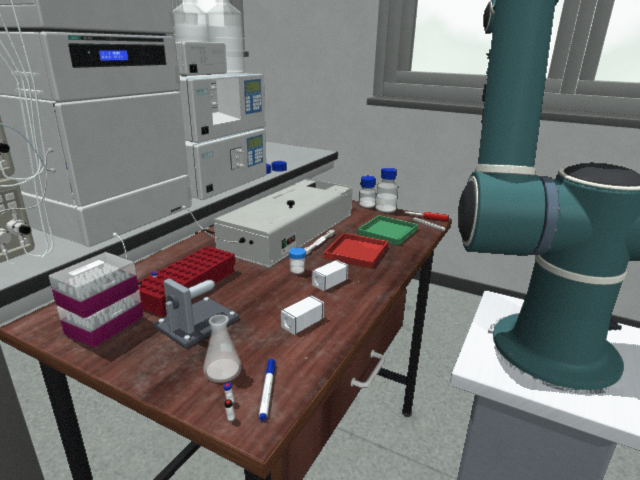

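The top view shows the gauge at (203,218) with its pin pointing right. The sleeves are at (235,275) and (292,268), the red tray at (351,266) and the green tray at (410,274). The flask is at (173,260), the jar at (295,237) and the column at (350,229).

```bash
python3 - <<'E'
from h import *
crop('top0',150,190,310,300,5,'c1')
crop('top0',280,210,450,310,4.5,'c2')
crop('side0',150,260,330,390,4.4,'c3')
E
```

```text
(no output)
```

View pics/c1.png

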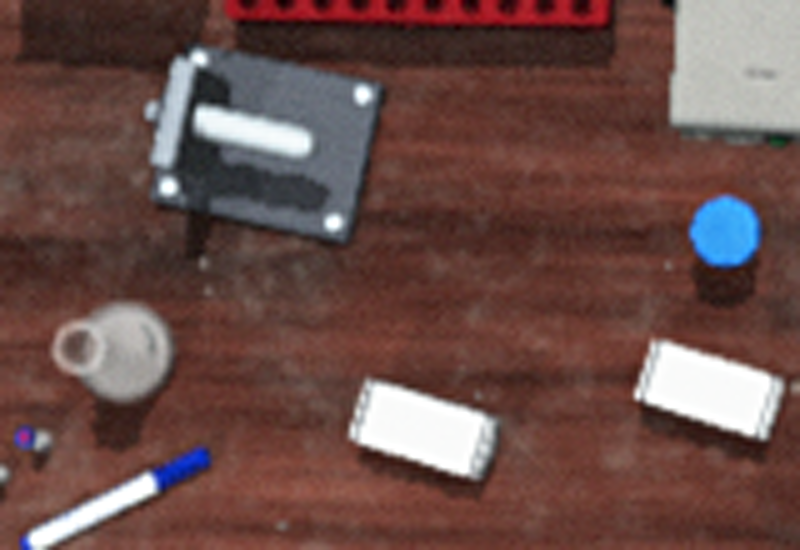

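View pics/c2.png

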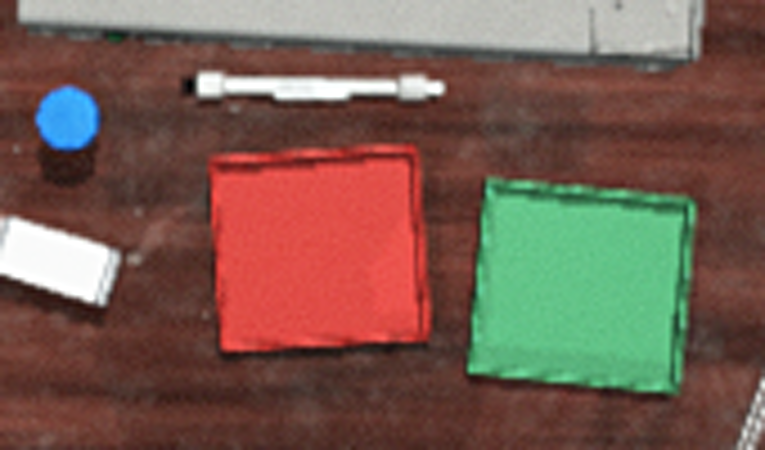

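View pics/c3.png

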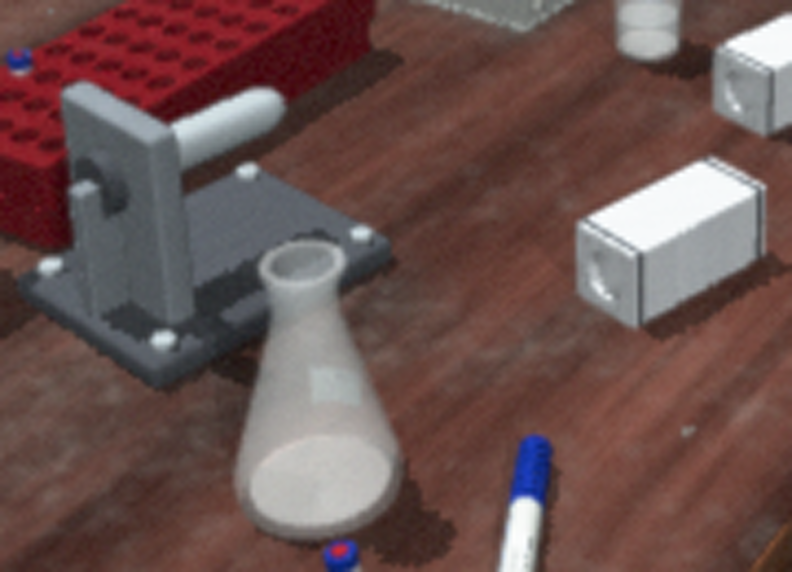

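```bash
python3 - <<'E'
from h import *
c=load('top0')
def c1(u,v): return 150+(u+.5)/5-.5,190+(v+.5)/5-.5
def c2(u,v): return 280+(u+.5)/4.5-.5,210+(v+.5)/4.5-.5
def q(name,f,pts,z):
    P=np.array([atz(c,*f(*p),z)[:2] for p in pts]); print(name,P.round(3).tolist(),'mean',P.mean(0).round(4))
    return P
q('A',c1,[(368,380),(498,418),(475,478),(350,438)],.036)
q('B',c1,[(655,340),(783,378),(768,440),(637,398)],.036)
q('pin',c1,[(195,120),(312,142)],.07)
q('base',c1,[(190,45),(383,85),(347,243),(152,205)],.012)
q('red',c2,[(210,157),(418,147),(431,341),(221,352)],.018)
q('green',c2,[(486,180),(695,200),(678,394),(468,374)],.018)
q('jar',c2,[(68,118)],.053); q('flask',c1,[(130,350)],.02); q('flasktop',c1,[(78,347)],.1); q('col',c2,[(190,85),(440,87)],.01)
s=read_state(); print(R.from_rotvec(s['tool_rot']).as_matrix().round(3))
w=load('wrist0'); Rt=R.from_rotvec(s['tool_rot']).as_matrix()
M=R.from_rotvec(w['rvec']).as_matrix(); print('cam in tool',Rt.T@(-M.T@w['tvec']-s['ee_pos']),(M@Rt).round(3))
E
```

```text
A [[0.466, 0.191], [0.446, 0.113], [0.41, 0.126], [0.432, 0.201]] mean [0.4383 0.1578]
B [[0.494, 0.021], [0.473, -0.056], [0.436, -0.048], [0.459, 0.03]] mean [ 0.4657 -0.0134]
pin [[0.616, 0.292], [0.605, 0.223]] mean [0.6107 0.2572]
base [[0.669, 0.312], [0.647, 0.193], [0.55, 0.211], [0.57, 0.331]] mean [0.6088 0.2618]
red [[0.537, -0.115], [0.547, -0.254], [0.418, -0.265], [0.407, -0.125]] mean [ 0.4772 -0.1896]
green [[0.526, -0.3], [0.515, -0.439], [0.386, -0.429], [0.396, -0.29]] mean [ 0.4559 -0.3643]
jar [[0.559, -0.021]] mean [ 0.5588 -0.0209]
flask [[0.481, 0.339]] mean [0.4815 0.3393]
flasktop [[0.481, 0.347]] mean [0.4809 0.3468]
col [[0.586, -0.1], [0.588, -0.269]] mean [ 0.5871 -0.1846]
[[ 0.383 -0.924 -0.001]
 [-0.924 -0.383  0.002]
 [-0.002 -0.    -1.   ]]
cam in tool [ 0.00036062 -0.07057202 -0.14264357] [[ 1.     0.     0.001]
 [ 0.     0.96  -0.281]
 [-0.001  0.281  0.96 ]]
```

View pics/wrist0.png

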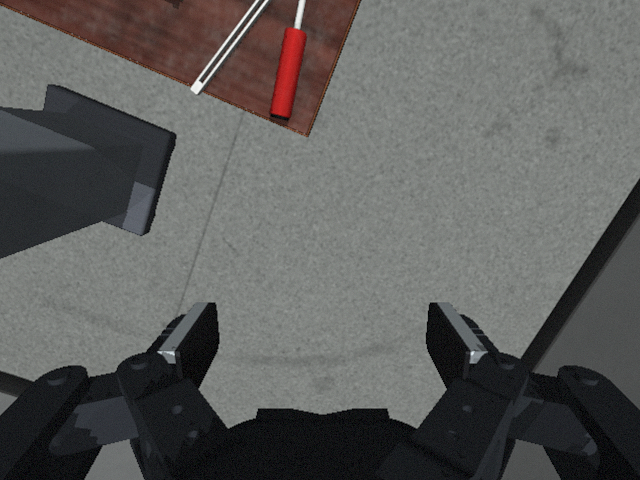

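```bash
cat >> h.py <<'E'
from scipy.linalg import logm,expm
def pose(x,y,z,ang):  # ang: tool x angle in world (deg), tool down
    a=np.radians(ang); X=np.array([np.cos(a),np.sin(a),0]); Z=np.array([0,0,-1.]); T=np.eye(4)
    T[:3,:3]=np.array([X,np.cross(Z,X),Z]).T; T[:3,3]=[x,y,z]; return T
def cur(s=None):
    s=s or read_state(); T=np.eye(4); T[:3,:3]=R.from_rotvec(s['tool_rot']).as_matrix(); T[:3,3]=s['ee_pos']; return T
def rows(Tt,n,T0=None):
    T0=cur() if T0 is None else T0
    rel=np.linalg.inv(T0)@Tt; st=np.real(expm(logm(rel)/n))
    print('row x%d:'%n,(st[:3,3]*1000).round(2),np.degrees(R.from_matrix(st[:3,:3]).as_rotvec()).round(3))
    return rel
E
python3 - <<'E'
from h import *
rows(pose(.438,.158,.22,-14.5),20)
E
```

```text
row x20: [-20.36 -36.2    0.54] [-0.003  0.005 -2.65 ]
```

```bash
python3 -m inch '[[-20.4,-36.2,0.5,0,0,-2.65],[-20.4,-36.2,0.5,0,0,-2.65],[-20.4,-36.2,0.5,0,0,-2.65],[-20.4,-36.2,0.5,0,0,-2.65],[-20.4,-36.2,0.5,0,0,-2.65],[-20.4,-36.2,0.5,0,0,-2.65],[-20.4,-36.2,0.5,0,0,-2.65],[-20.4,-36.2,0.5,0,0,-2.65],[-20.4,-36.2,0.5,0,0,-2.65],[-20.4,-36.2,0.5,0,0,-2.65]]' 0.3 60
python3 -m inch '[[-20.4,-36.2,0.5,0,0,-2.65],[-20.4,-36.2,0.5,0,0,-2.65],[-20.4,-36.2,0.5,0,0,-2.65],[-20.4,-36.2,0.5,0,0,-2.65],[-20.4,-36.2,0.5,0,0,-2.65],[-20.4,-36.2,0.5,0,0,-2.65],[-20.4,-36.2,0.5,0,0,-2.65],[-20.4,-36.2,0.5,0,0,-2.65],[-20.4,-36.2,0.5,0,0,-2.65],[-20.4,-36.2,0.5,0,0,-2.65]]'
python3 - <<'E'
from h import *
snap('wrist','w1'); print(cur().round(4),read_state()['q'])
E
```

```text
time_s: 1.4
ee_pos: [0.4401, -0.2525, 0.226]
tool_rot: [-2.943, 1.098, 0.0]
contact_force: [-0.2, -0.6, 1.1]
grip_width: 0.0598
time_s: 2.65
ee_pos: [0.4371, 0.1592, 0.2211]
tool_rot: [3.117, -0.394, -0.0]
contact_force: [-0.6, -0.4, 0.2]
grip_width: 0.0596
[[ 0.9693 -0.246  -0.0014  0.4359]
 [-0.246  -0.9693  0.004   0.1631]
 [-0.0023 -0.0035 -1.      0.221 ]
 [ 0.      0.      0.      1.    ]] [ 0.30143937 -0.13414208  2.04556421  0.00443146  1.23029942  0.54854531]
```

View pics/w1.png

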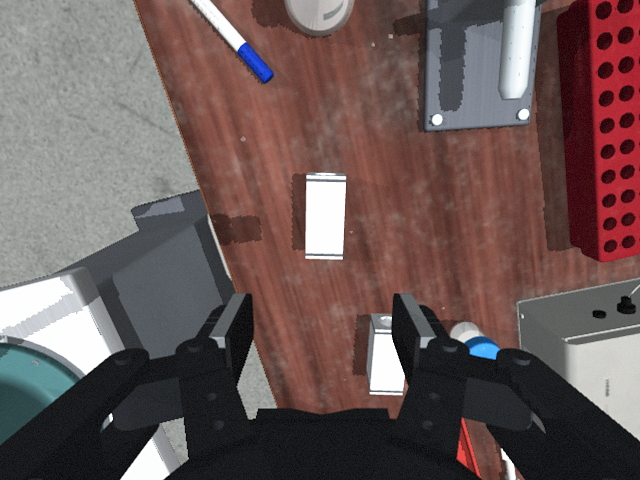

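The wrist view shows sleeve A with its top face at about (306–345, 174–258). The pin tip is at about (512,97) and the base corners at (426,130) and (533,128).

```bash
python3 - <<'E'
from h import *
snap('wrist','w2')
crop('w2',280,150,380,270,5,'w2a'); crop('w2',410,0,570,140,5,'w2b')
E
```

```text
(no output)
```

View pics/w2a.png

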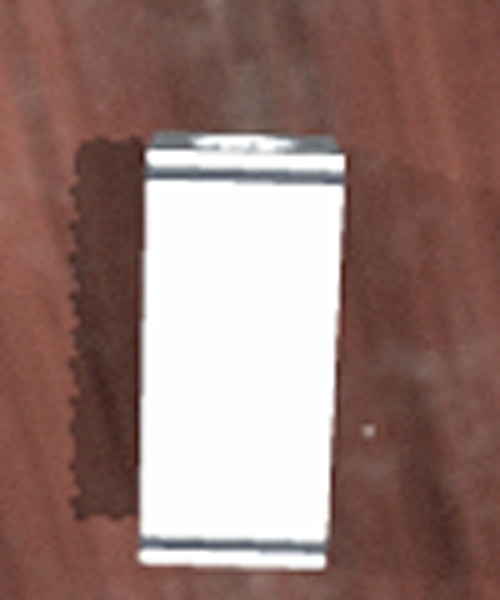

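View pics/w2b.png

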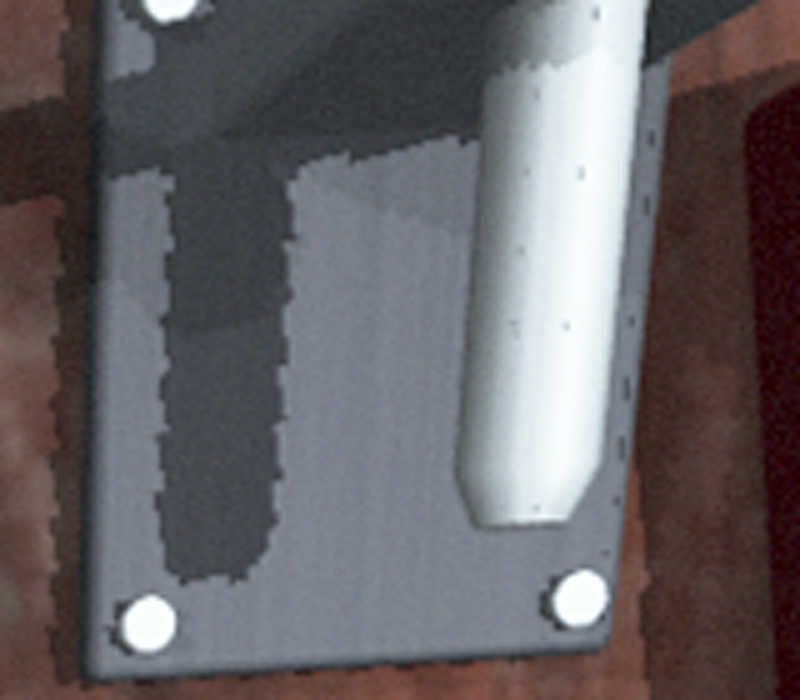

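```bash
python3 - <<'E'
from h import *
c=load('w2')
f=lambda u,v,x,y:(x+(u+.5)/5-.5,y+(v+.5)/5-.5)
P=np.array([atz(c,*f(u,v,280,150),.036) for u,v in[(146,150),(346,156),(328,566),(140,562)]])
print(P.round(4)); print('A',P.mean(0).round(4)); 
d=(P[0]+P[1]-P[2]-P[3]); print('len',np.linalg.norm(d)/2,'ang y',np.degrees(np.arctan2(-d[0],d[1])))
d=P[1]-P[0]+P[2]-P[3]; print('w',np.linalg.norm(d)/2,np.degrees(np.arctan2(d[1],d[0])))
Q=np.array([atz(c,*f(u,v,410,0),.07) for u,v in[(572,0),(551,232),(530,465),(524,523)]]);print(Q.round(4))
d=Q[0]-Q[2];print('pin dir ang x',np.degrees(np.arctan2(-d[0],d[1])))
# pin edges
for v,l,r in((0,497,648),(465,457,603)):
  a=atz(c,*f(l,v,410,0),.07);b=atz(c,*f(r,v,410,0),.07);print('width',np.linalg.norm(a-b))
B=np.array([atz(c,*f(u,v,410,0),.012) for u,v in[(82,680),(610,648)]]);print(B)
d=B[1]-B[0];print(np.linalg.norm(d),np.degrees(np.arctan2(d[1],d[0])))
# baseplate left edge
B=np.array([atz(c,*f(u,v,410,0),.012) for u,v in[(82,680),(100,0)]]);d=B[1]-B[0];print(np.degrees(np.arctan2(-d[0],d[1])))
T=cur();print(T.round(4))
E
```

```text
[[0.4319 0.2011 0.036 ]
 [0.4673 0.1909 0.036 ]
 [0.4458 0.114  0.036 ]
 [0.4102 0.1239 0.036 ]]
A [0.4388 0.1575 0.036 ]
len 0.08003437708276903 ang y -15.637849121638466
w 0.036895918865225405 -15.717728035893256
[[0.6177 0.2903 0.07  ]
 [0.6119 0.2608 0.07  ]
 [0.6057 0.2292 0.07  ]
 [0.604  0.221  0.07  ]]
pin dir ang x -11.112027507131344
width 0.021793699928489473
width 0.02250086566816331
[[0.54936592 0.21150699 0.012     ]
 [0.64738025 0.19261272 0.012     ]]
0.09981885571512408 -10.911094120254207
-11.153035989321685
[[ 9.693e-01 -2.458e-01 -9.000e-04  4.364e-01]
 [-2.458e-01 -9.693e-01  1.300e-03  1.608e-01]
 [-1.200e-03 -1.000e-03 -1.000e+00  2.210e-01]
 [ 0.000e+00  0.000e+00  0.000e+00  1.000e+00]]
```

```bash
python3 - <<'E'
from h import *
rows(pose(.4388,.1575,.003,-15.7),8)
E
```

```text
row x8: [ 0.41  0.34 27.25] [-0.007  0.009  0.183]
```

```bash
python3 -m inch '[[0.4,0.3,27.2,0,0,0.18],[0.4,0.3,27.2,0,0,0.18],[0.4,0.3,27.2,0,0,0.18],[0.4,0.3,27.2,0,0,0.18],[0.4,0.3,27.2,0,0,0.18],[0.4,0.3,27.2,0,0,0.18],[0.4,0.3,27.2,0,0,0.18],[0.4,0.3,27.2,0,0,0.18],[0,0,0,0,0,0],[0,0,0,0,0,0]]' 0.3 40
python3 - <<'E'
from h import *
snap('wrist','w3');print(cur()[:3,3])
E
```

```text
time_s: 4.0
ee_pos: [0.4407, 0.1545, 0.0043]
tool_rot: [-3.111, 0.436, -0.001]
contact_force: [0.9, -0.3, 0.7]
grip_width: 0.06
[0.44121314 0.15479648 0.00482115]
```

View pics/w3.png

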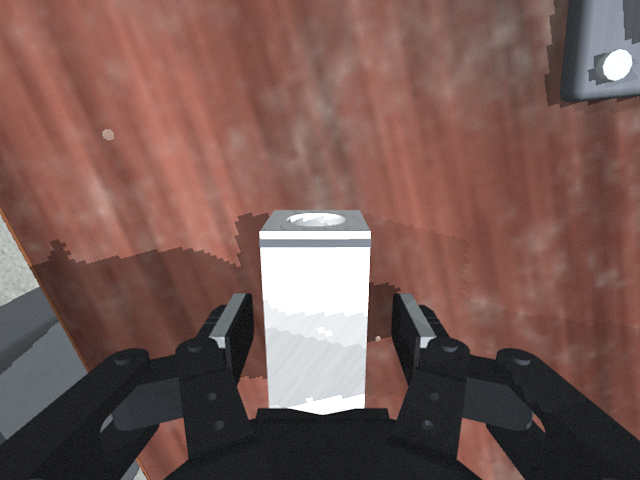

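```bash
python3 -m inch '[[0,0,0,0,0,0],[0,0,0,0,0,0],[0,0,0,0,0,0],[0,0,0,0,0,0],[0,0,0,0,0,0],[0,0,0,0,0,0],[0,0,-10,0,0,0],[0,0,-20,0,0,0],[0,0,-30,0,0,0],[0,0,-30,0,0,0]]' 1 60
python3 - <<'E'
from h import *
s=read_state();print(cur(s).round(4),s['grip_width'],s['contact_force']);snap('wrist','w4');snap('side','s4');crop('s4',180,180,420,360,3.3,'s4a')
E
```

```text
time_s: 5.3
ee_pos: [0.4394, 0.1546, 0.0945]
tool_rot: [3.111, -0.435, -0.001]
contact_force: [-0.5, 0.1, -1.2]
grip_width: 0.0357
[[ 9.616e-01 -2.745e-01 -9.000e-04  4.394e-01]
 [-2.745e-01 -9.616e-01 -3.000e-04  1.546e-01]
 [-8.000e-04  5.000e-04 -1.000e+00  9.450e-02]
 [ 0.000e+00  0.000e+00  0.000e+00  1.000e+00]] 0.035686310361064316 [-0.50209557  0.06412468 -1.18882268]
```

View pics/w4.png

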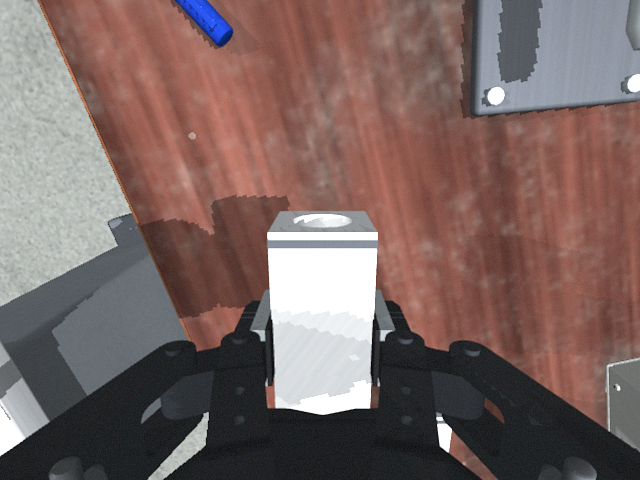

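View pics/s4a.png

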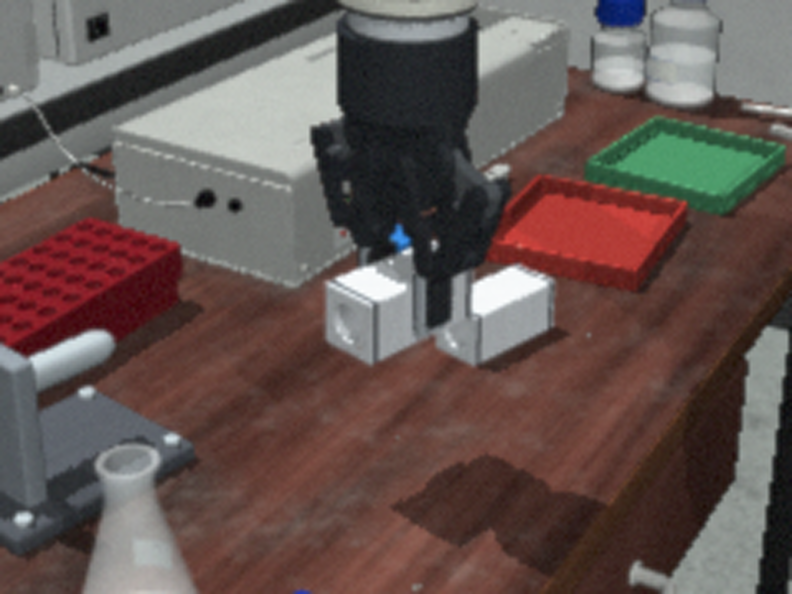

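```bash
python3 - <<'E'
from h import *
c=load('w4'); crop('w4',250,190,400,300,5,'w4a')
T=cur()
P=np.array([atz(c,u,v,T[2,3]+.0312) for u,v in[(268,232),(378,232)]]+[[*T[:3,3]]])
print(((np.linalg.inv(T)@np.c_[P,np.ones(3)].T).T*1000).round(1))
th=np.radians(11.0); pd=np.array([np.sin(th),np.cos(th)]); tip=np.array([.603,.2213])
# sleeve centre s.t. near end 45mm before tip
ctr=tip-pd*(.04+.040)
tcp=ctr-pd*.0026; print(tcp)
rows(pose(*tcp,.0568,-11.0),8)
E
```

```text
[[ -20.6  -40.6  -31.2 1000. ]
 [  14.4  -40.6  -31.  1000. ]
 [   0.     0.     0.  1000. ]]
[0.58723918 0.14021759]
row x8: [17.98 -2.41  5.14] [-0.026 -0.046 -0.616]
```

View pics/w4a.png

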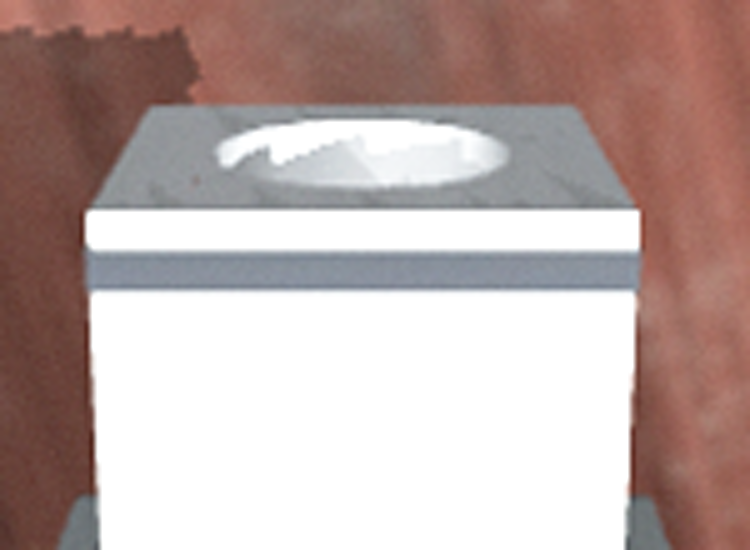

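```bash
python3 -m inch '[[18.0,-2.4,5,0,0,-0.62],[18.0,-2.4,5,0,0,-0.62],[18.0,-2.4,5,0,0,-0.62],[18.0,-2.4,5,0,0,-0.62],[18.0,-2.4,5,0,0,-0.62],[18.0,-2.4,5,0,0,-0.62],[18.0,-2.4,5,0,0,-0.62],[18.0,-2.4,5,0,0,-0.62],[0,0,0,0,0,0],[0,0,0,0,0,0]]'
python3 - <<'E'
from h import *
snap('side','s5');snap('side','s5');snap('wrist','w5');snap('top','t5');print(cur().round(4),read_state()['contact_force'])
crop('s5',140,200,360,365,3.6,'s5a')
crop('w5',240,0,480,320,2,'w5a')
c=load('w5');M=R.from_rotvec(c['rvec']).as_matrix();print(c['cx'],c['cy'],-M.T@c['tvec'])
E
```

```text
time_s: 6.65
ee_pos: [0.5841, 0.1391, 0.0534]
tool_rot: [3.127, -0.301, -0.002]
contact_force: [-0.0, 0.3, -1.1]
grip_width: 0.0352
[[ 9.818e-01 -1.901e-01 -1.000e-04  5.839e-01]
 [-1.901e-01 -9.818e-01  0.000e+00  1.393e-01]
 [-1.000e-04 -0.000e+00 -1.000e+00  5.390e-02]
 [ 0.000e+00  0.000e+00  0.000e+00  1.000e+00]] [ 0.34469662 -0.09074817 -1.24501543]
322.16021572945453 242.82830537437667 [0.59666737 0.20878368 0.1964575 ]
```

View pics/w5.png

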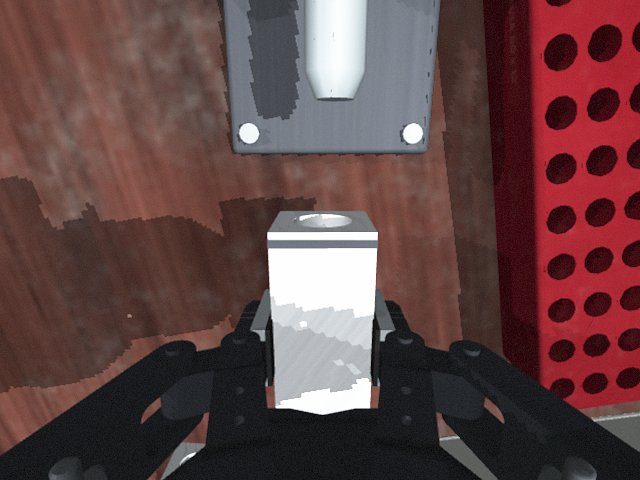

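View pics/s5a.png

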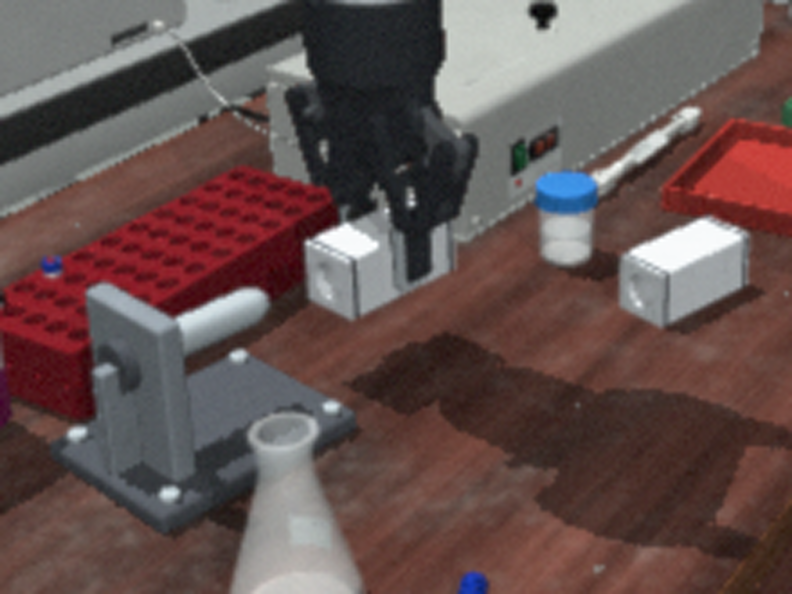

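```bash
python3 - <<'E'
from h import *
crop('w5',280,0,400,120,5,'w5a'); crop('s5',195,245,265,310,11,'s5b')
E
```

```text
(no output)
```

View pics/w5a.png

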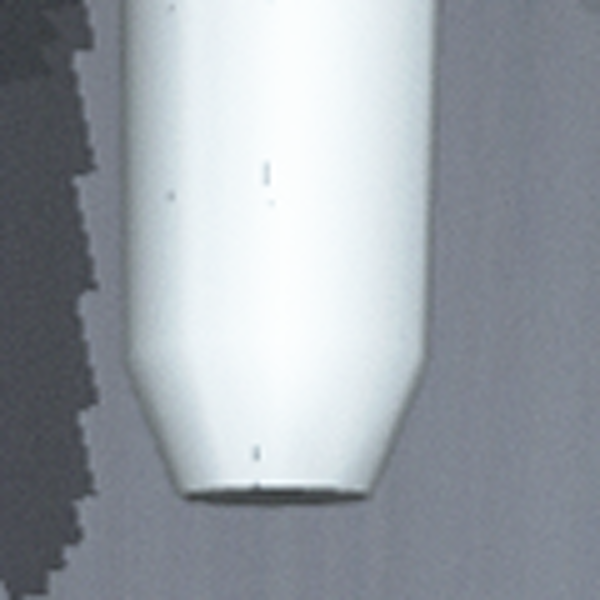

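View pics/s5b.png

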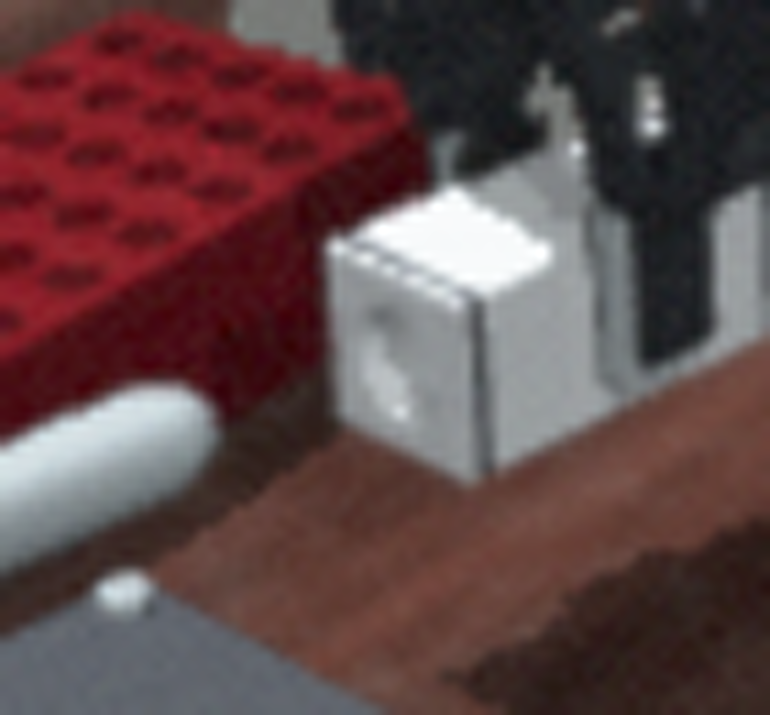

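```bash
python3 - <<'E'
from h import *
c=load('w5');T=cur()
M=R.from_rotvec(c['rvec']).as_matrix();print('cam in tool',T[:3,:3].T@(-M.T@c['tvec']-T[:3,3]))
f=lambda u,v:(280+(u+.5)/5-.5,(v+.5)/5-.5)
def tool(p): return ((np.linalg.inv(T)@np.append(p,1))[:3]*1000).round(1)
for l,r,v in((182,370,495),(130,425,358),(124,440,0)):
    a=atz(c,*f(l,v),.07);b=atz(c,*f(r,v),.07);m=(a+b)/2;print('pin',m.round(4),np.linalg.norm(a-b)*1000,tool(m))
for z in (T[2,3]+.0312,):
    a=atz(c,267.4,231.6,z);b=atz(c,378,231.6,z);m=(a+b)/2;print('sl',m.round(4),np.linalg.norm(a-b)*1000,tool(m))
# side-view check of heights: sleeve corner & pin silhouette
s=load('s5'); g=lambda u,v:(195+(u+.5)/11-.5,245+(v+.5)/11-.5)
# intersect ray with vertical plane through sleeve axis edge: top near corner & bottom corner
I=np.linalg.inv(T)
for n,u,v in(('topR',475,290),('botR',475,485),('topL',332,240),('botL',335,415)):
    o,d=ray(s,*g(u,v)); ot=I[:3,:3]@o+I[:3,3]; dt=I[:3,:3]@d
    k=(-.0426-ot[1])/dt[1]; print(n,((ot+k*dt)*1000).round(1))
E
```

```text
cam in tool [-0.00073283 -0.07064711 -0.14259333]
pin [0.6033 0.2207 0.07  ] 12.531190806239158 [  3.5 -83.6 -16.1]
pin [0.6049 0.2289 0.07  ] 19.271582966186177 [  3.5 -92.  -16.1]
pin [0.6088 0.2488 0.07  ] 19.621984830017105 [   3.6 -112.2  -16.1]
sl [0.5913 0.1804 0.0851] 36.024330344599264 [ -0.6 -41.8 -31.2]
topR [-24.1 -42.6 -36.2]
botR [-21.  -42.6   4.5]
topL [ 14.8 -42.6 -32.9]
botL [ 17.6 -42.6   4.3]
```

```bash
python3 -m inch '[[1,-6,-1,0,0,0],[1,-6,-1,0,0,0],[1,-6,-0.9,0,0,0],[0.9,-6,0,0,0,0],[0,-6,0,0,0,0],[0,-2,0,0,0,0],[0,0,0,0,0,0],[0,0,0,0,0,0],[0,0,0,0,0,0],[0,0,0,0,0,0]]'
python3 - <<'E'
from h import *
snap('wrist','w6');snap('side','s6');print(cur().round(4),read_state()['contact_force'])
crop('w6',240,60,400,260,4,'w6a'); crop('s6',165,245,265,320,7.5,'s6b')
E
```

```text
time_s: 8.1
ee_pos: [0.5943, 0.1697, 0.0566]
tool_rot: [3.127, -0.301, -0.0]
contact_force: [0.1, -1.0, -1.2]
grip_width: 0.0352
[[ 9.817e-01 -1.905e-01  1.000e-04  5.944e-01]
 [-1.905e-01 -9.817e-01  0.000e+00  1.697e-01]
 [ 1.000e-04 -0.000e+00 -1.000e+00  5.660e-02]
 [ 0.000e+00  0.000e+00  0.000e+00  1.000e+00]] [ 0.3509435   0.0605659  -1.25073189]
```

View pics/w6a.png

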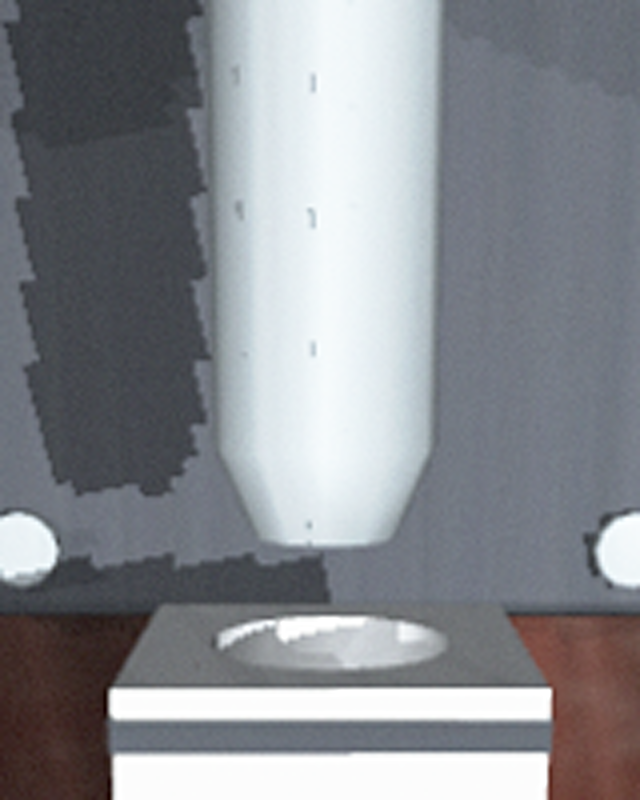

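View pics/s6b.png

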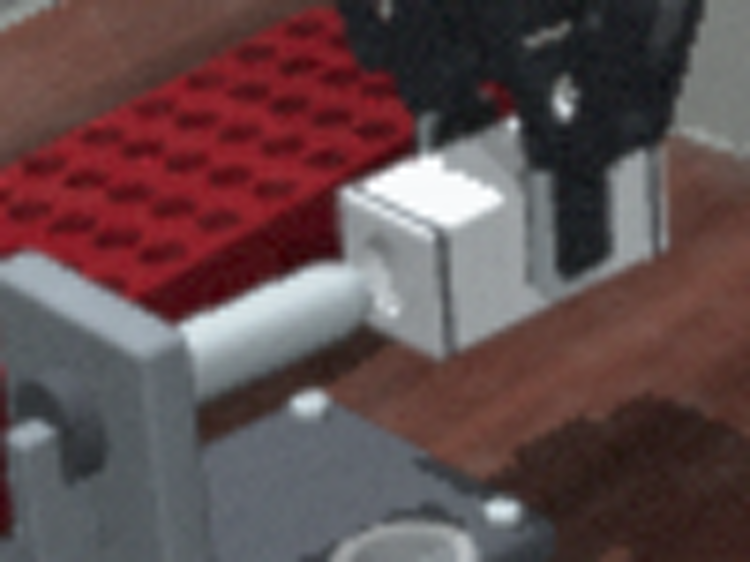

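```bash
python3 - <<'E'
from h import *
s=load('s6');T=cur()
im=cv2.resize(cv2.imread('pics/s6.png')[245:320,165:265],None,fx=8,fy=8,interpolation=cv2.INTER_CUBIC)
def P(p):
    u,v=proj(s,p); return int(round((u-165+.5)*8-.5)),int(round((v-245+.5)*8-.5))
th=np.radians(11.05);pd=np.array([np.sin(th),np.cos(th),0]);px=np.array([np.cos(th),-np.sin(th),0]);tip=np.array([.6033,.2207,.07])
o=-R.from_rotvec(s['rvec']).as_matrix().T@s['tvec']
vd=tip-o; n=np.cross(vd,pd); n/=np.linalg.norm(n)
for a,r in((.008,.01),(.06,.01),(0,.0065)):
  for k in(-1,1): cv2.circle(im,P(tip+pd*a+k*r*n),3,(0,255,0),-1)
for x in(-18,18):
  for z in(-31.2,4.8):
    p=T@np.array([x/1000,-.0418,z/1000,1]); cv2.circle(im,P(p[:3]),3,(0,0,255),-1)
cv2.imwrite('pics/s6o.png',im[:600,:800])
E
```

View pics/s6o.png

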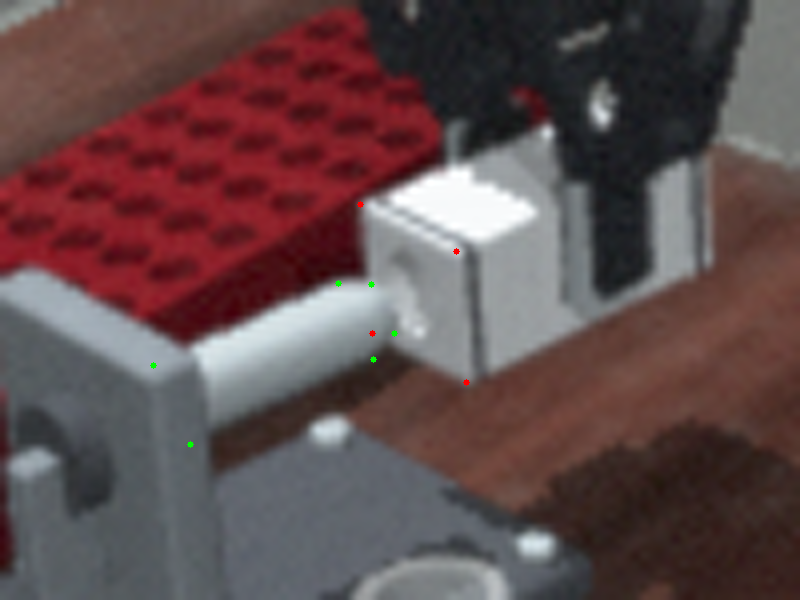

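```bash
python3 -m inch '[[-0.4,-2,0,0,0,0],[0,-3,0,0,0,0],[0,-3,0,0,0,0],[0,-3,0,0,0,0],[0,-3,0,0,0,0],[0,-3,0,0,0,0],[0,-3,0,0,0,0],[0,0,0,0,0,0],[0,0,0,0,0,0],[0,0,0,0,0,0]]' 1 30
python3 - <<'E'
from h import *
snap('wrist','w7');snap('side','s7');s=read_state();print(cur(s).round(4)[:3,3],s['contact_force'],s['ft_torque'])
crop('w7',240,60,400,260,4,'w7a'); crop('s7',165,245,265,320,7.5,'s7b')
E
```

```text
time_s: 9.45
ee_pos: [0.5978, 0.1894, 0.0566]
tool_rot: [3.127, -0.301, -0.0]
contact_force: [-0.0, 0.3, -1.4]
grip_width: 0.0346
[0.5978 0.1894 0.0566] [-0.3905565  -0.39337913 -2.41343669] [-0.00546083  0.01179824 -0.01952369]
```

View pics/w7a.png

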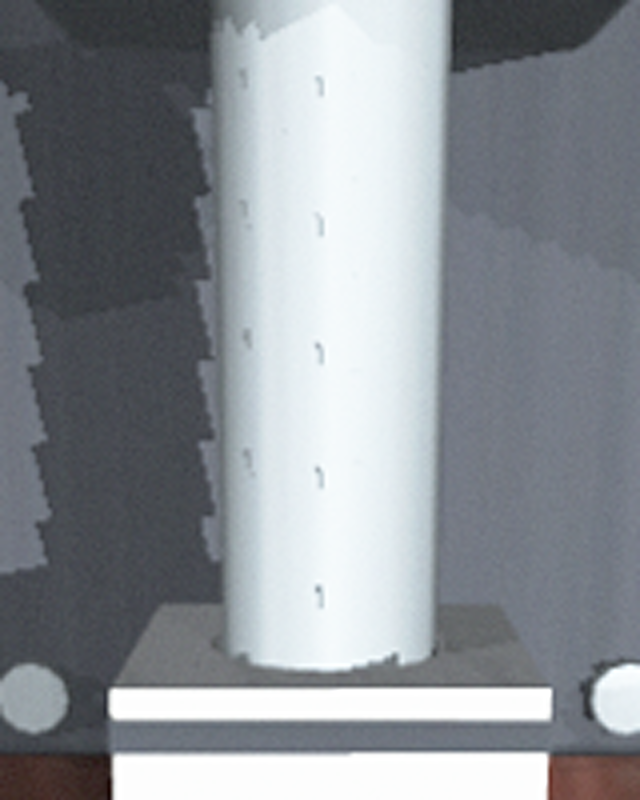

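```bash
python3 -m inch '[[0,-3,0,0,0,0],[0,-3,0,0,0,0],[0,-2.5,0,0,0,0],[0,-2,0,0,0,0],[0,-1,0,0,0,0],[0,-1,0,0,0,0],[0,-1,0,0,0,0],[0,-1,0,0,0,0],[0,0,0,0,0,0],[0,0,0,0,0,0]]' 1 20
python3 - <<'E'
from h import *
snap('wrist','w8');s=read_state();print(cur(s).round(4)[:3,3],s['contact_force'],s['ft_torque'])
crop('w8',240,60,400,260,4,'w8a')
E
```

```text
time_s: 10.8
ee_pos: [0.6005, 0.2037, 0.0566]
tool_rot: [3.127, -0.3, -0.0]
contact_force: [-0.3, -0.0, -1.4]
grip_width: 0.0352
[0.6006 0.2037 0.0566] [-0.66279077  0.97037403 -0.75957286] [0.03538158 0.03770323 0.00860274]
```

View pics/w8a.png

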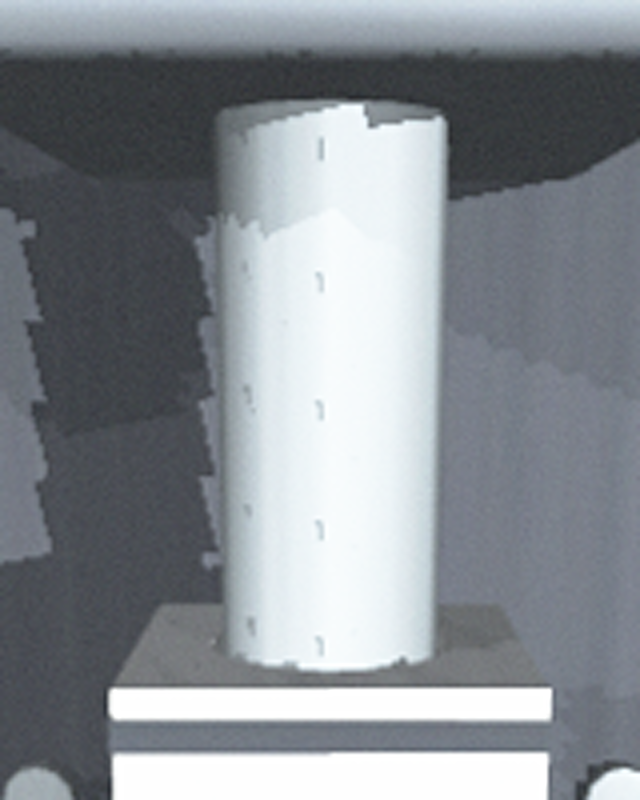

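```bash
python3 -m inch '[[0,-1,0,0,0,0],[0,-1,0,0,0,0],[0,-1,0,0,0,0],[0,-1,0,0,0,0],[0,-0.5,0,0,0,0],[0,-0.5,0,0,0,0],[0,-0.5,0,0,0,0],[0,-0.5,0,0,0,0],[0,0,0,0,0,0],[0,0,0,0,0,0]]' 1 20
python3 - <<'E'
from h import *
snap('wrist','w9');s=read_state();print(cur(s).round(4)[:3,3],s['contact_force'],s['ft_torque'])
crop('w9',240,60,400,260,4,'w9a')
E
```

```text
time_s: 12.1
ee_pos: [0.6006, 0.2043, 0.0566]
tool_rot: [3.119, -0.298, -0.004]
contact_force: [-2.9, -16.9, 4.9]
grip_width: 0.0352
[0.6006 0.2043 0.0566] [ -2.33829293 -17.33750447   5.76933829] [-2.67600124  0.50190463 -0.01335331]
```

View pics/w9a.png

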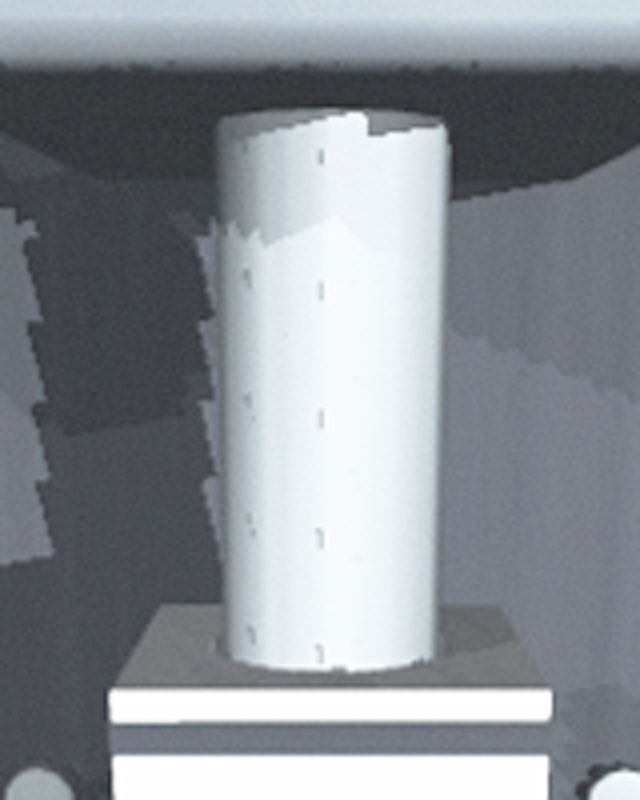

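Sleeve A stopped after 25 mm on the pin, with 17 N axial. That is the bad sleeve's stopping point, so A goes in the red tray. Next I'll withdraw it.

```bash
python3 -m inch '[[0,3,0,0,0,0],[0,3,0,0,0,0],[0,5,0,0,0,0],[0,8,0,0,0,0],[0,8,0,0,0,0],[0,8,0,0,0,0],[0,12,0,0,0,0],[0,15,0,0,0,0],[0,15,0,0,0,0],[0,0,0,0,0,0]]' 1 40
python3 - <<'E'
from h import *
s=read_state();print(cur(s).round(4),s['contact_force'],s['grip_width']);snap('wrist','w10')
rows(pose(.4772,-.1896,.14,0),10)
E
```

```text
time_s: 13.4
ee_pos: [0.5866, 0.1327, 0.0565]
tool_rot: [3.127, -0.303, -0.001]
contact_force: [1.1, -0.9, -1.8]
grip_width: 0.0354
[[ 9.814e-01 -1.921e-01 -5.000e-04  5.866e-01]
 [-1.921e-01 -9.814e-01 -2.000e-04  1.327e-01]
 [-5.000e-04  3.000e-04 -1.000e+00  5.650e-02]
 [ 0.000e+00  0.000e+00  0.000e+00  1.000e+00]] [ 1.0894715  -0.85669867 -1.84332731] 0.03536308327681068
row x10: [-7.5  33.33 -8.34] [-1.000e-03 -0.000e+00 -1.106e+00]
```

View pics/w10.png

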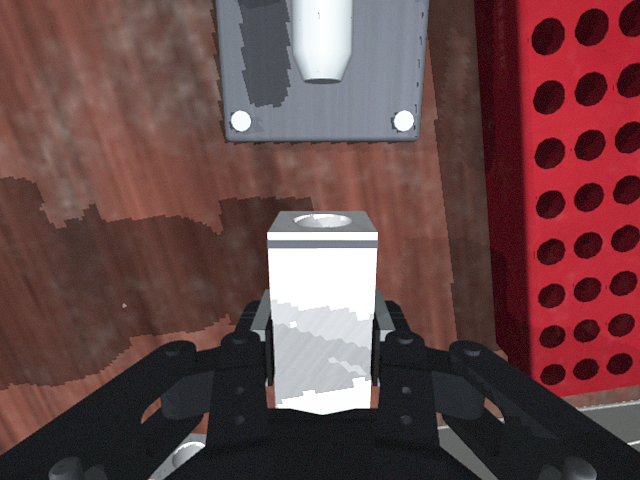

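```bash
python3 - <<'E'
from h import *
rows(pose(.4772,-.1914,.11,4.1),9)
E
```

```text
row x9: [-9.47 37.   -5.94] [-1.000e-03 -0.000e+00 -1.684e+00]
```

```bash
python3 -m inch '[[-9.5,37,-16,0,0,-1.68],[-9.5,37,-16,0,0,-1.68],[-9.5,37,-11,0,0,-1.68],[-9.5,37,-10,0,0,-1.68],[-9.5,37,0,0,0,-1.68],[-9.5,37,0,0,0,-1.68],[-9.5,37,0,0,0,-1.68],[-9.5,37,0,0,0,-1.68],[-9.5,37,0,0,0,-1.68],[0,0,0,0,0,0]]'
python3 -m inch '[[0,0,0,0,0,0],[0,0,0,0,0,0],[0,0,0,0,0,0],[0,0,0,0,0,0],[0,0,10,0,0,0],[0,0,10,0,0,0],[0,0,10,0,0,0],[0,0,10,0,0,0],[0,0,0,0,0,0],[0,0,0,0,0,0]]'
python3 - <<'E'
from h import *
snap('wrist','w11');snap('side','s11');print(cur().round(4),read_state()['contact_force'],read_state()['q']);rows(pose(.4772,-.1914,.0098,4.1),8)
E
```

```text
time_s: 14.7
ee_pos: [0.4775, -0.1927, 0.11]
tool_rot: [3.139, 0.109, 0.002]
contact_force: [0.2, 0.4, -1.1]
grip_width: 0.0353
time_s: 15.95
ee_pos: [0.4775, -0.1908, 0.0696]
tool_rot: [3.14, 0.113, 0.0]
contact_force: [0.2, -0.4, -1.6]
grip_width: 0.035
[[ 9.974e-01  7.230e-02  9.000e-04  4.778e-01]
 [ 7.230e-02 -9.974e-01 -4.000e-04 -1.910e-01]
 [ 9.000e-04  5.000e-04 -1.000e+00  7.000e-02]
 [ 0.000e+00  0.000e+00  0.000e+00  1.000e+00]] [ 0.32649778 -0.58734593 -1.52874792] [-4.28601364e-01  1.22487470e-01  2.09486185e+00 -6.01469744e-06
  9.23258653e-01 -5.00935190e-01]
row x8: [-0.09  0.05  7.53] [ 0.003 -0.006  0.006]
```

View pics/w11.png

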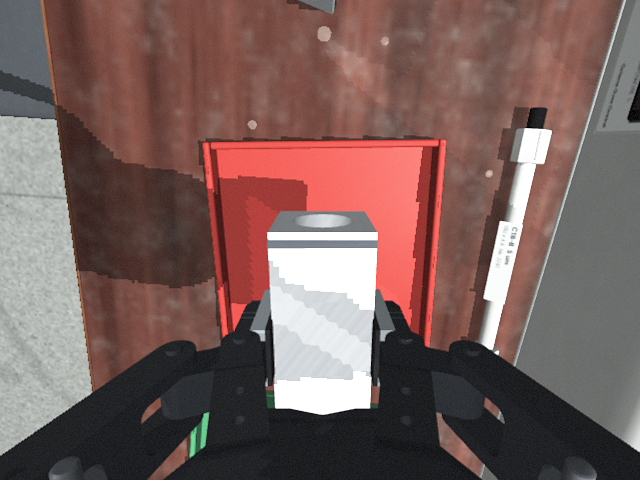

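View pics/s11.png

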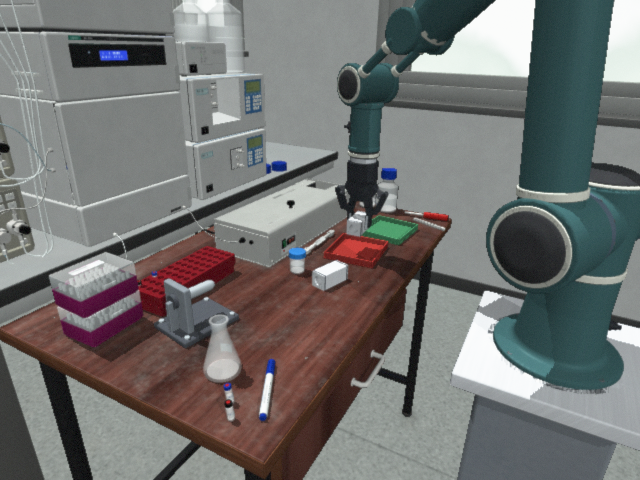

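```bash
python3 -m inch '[[0,0,12,0,0,0],[0,0,12,0,0,0],[0,0,12,0,0,0],[0,0,10,0,0,0],[0,0,6,0,0,0],[0,0,4,0,0,0],[0,0,2,0,0,0],[0,0,1.5,0,0,0],[0,0,0,0,0,0],[0,0,0,0,0,0]]'
python3 - <<'E'
from h import *
s=read_state();print(cur(s)[:3,3],s['contact_force'])
E
```

```text
time_s: 17.3
ee_pos: [0.4775, -0.1908, 0.0103]
tool_rot: [3.139, 0.114, 0.001]
contact_force: [0.3, 0.1, -1.9]
grip_width: 0.0352
[ 0.47754996 -0.190817    0.01031961] [ 0.25286611  0.08776048 -1.9005257 ]
```

```bash
python3 -m inch '[[0,0,1,0,0,0],[0,0,0,0,0,0],[0,0,0,0,0,0],[0,0,0,0,0,0],[0,0,0,0,0,0],[0,0,-10,0,0,0],[0,0,-25,0,0,0],[0,0,-30,0,0,0],[0,0,-30,0,0,0],[0,0,-30,0,0,0]]' 0.3
python3 - <<'E'
from h import *
snap('wrist','w12');s=read_state();print(cur(s)[:3,3],s['contact_force']); rows(pose(.4657,-.0134,.15,-14.7),8)
E
```

```text
time_s: 18.55
ee_pos: [0.4774, -0.1907, 0.1358]
tool_rot: [3.139, 0.114, 0.001]
contact_force: [-0.3, -0.1, 0.0]
grip_width: 0.0597
[ 0.48016856 -0.19197468  0.14032909] [ 1.54331799 -0.97617766  2.52743021]
row x8: [ -3.41 -22.23  -1.26] [ 0.018 -0.053  2.356]
```

View pics/w12.png

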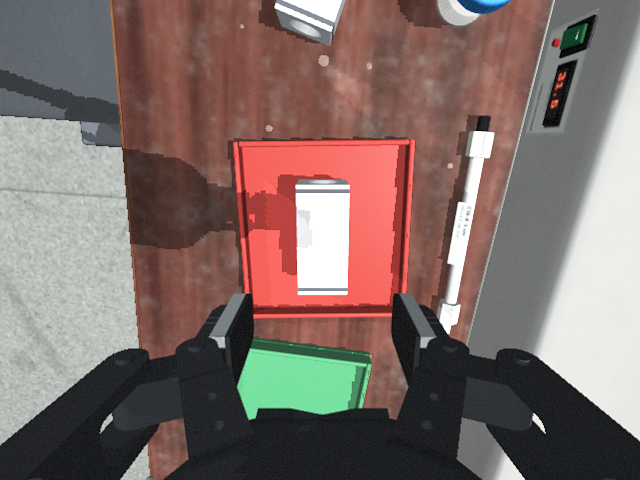

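Sleeve A lies flat in the red tray, spanning (296–350, 180–295). Next I'll move over sleeve B.

```bash
python3 -m inch '[[-3.4,-22.2,-3,0,0,2.35],[-3.4,-22.2,-3,0,0,2.35],[-3.4,-22.2,-3,0,0,2.35],[-3.4,-22.2,-3,0,0,2.35],[-3.4,-22.2,-3,0,0,2.35],[-3.4,-22.2,-3,0,0,2.35],[-3.4,-22.2,-3,0,0,2.35],[-3.4,-22.2,-3,0,0,2.35],[0,0,0,0,0,0],[0,0,0,0,0,0]]'
python3 - <<'E'
from h import *
snap('wrist','w13');c=snap('wrist','w13');print(cur().round(4));crop('w13',260,130,400,300,4,'w13a')
E
```

```text
time_s: 19.85
ee_pos: [0.4629, -0.0127, 0.1582]
tool_rot: [3.116, -0.399, 0.0]
contact_force: [-0.3, -0.2, -0.9]
grip_width: 0.0595
[[ 9.674e-01 -2.532e-01 -1.000e-04  4.629e-01]
 [-2.532e-01 -9.674e-01 -3.000e-04 -1.310e-02]
 [-0.000e+00  3.000e-04 -1.000e+00  1.580e-01]
 [ 0.000e+00  0.000e+00  0.000e+00  1.000e+00]]
```

View pics/w13.png

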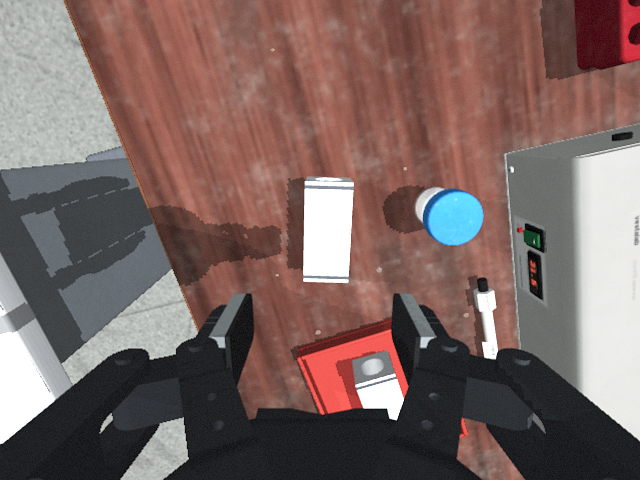

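View pics/w13a.png

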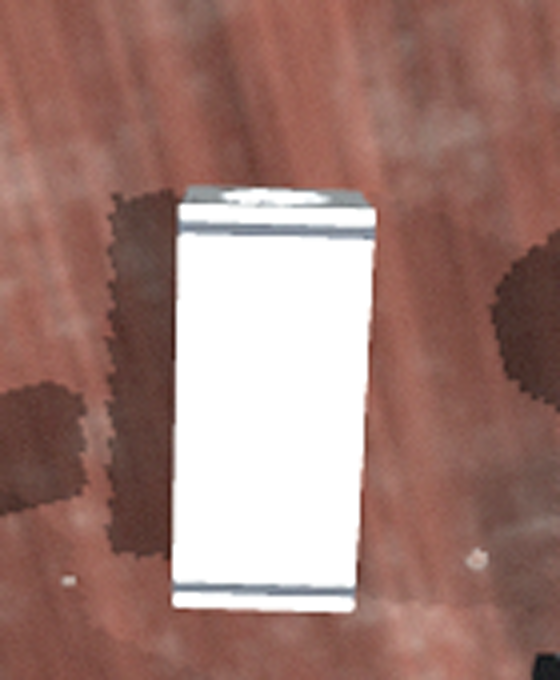

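```bash
python3 - <<'E'
from h import *
c=load('w13')
f=lambda u,v,x,y:(x+(u+.5)/4-.5,y+(v+.5)/4-.5)
P=np.array([atz(c,*f(u,v,260,130),.036) for u,v in[(179,203),(377,208),(356,611),(172,606)]])
m=P.mean(0);print(m.round(4))
d=(P[0]+P[1]-P[2]-P[3]);a=np.degrees(np.arctan2(-d[0],d[1]));print('len',np.linalg.norm(d)/2,a)
d=P[1]-P[0]+P[2]-P[3]; print('w',np.linalg.norm(d)/2,np.degrees(np.arctan2(d[1],d[0])))
rows(pose(m[0],m[1],.005,a),8)
E
```

```text
[ 0.4664 -0.0133  0.036 ]
len 0.0807220368509937 -16.332712746719473
w 0.03700473441830162 -16.208367661279485
row x8: [ 0.43 -0.09 19.13] [0.002 0.    0.208]
```

```bash
python3 -m inch '[[0.4,-0.1,19.1,0,0,0.2],[0.4,-0.1,19.1,0,0,0.2],[0.4,-0.1,19.1,0,0,0.2],[0.4,-0.1,19.1,0,0,0.2],[0.4,-0.1,19.1,0,0,0.2],[0.4,-0.1,19.1,0,0,0.2],[0.4,-0.1,19.1,0,0,0.2],[0.4,-0.1,19.1,0,0,0.2],[0,0,0,0,0,0],[0,0,0,0,0,0]]' 0.3
python3 -m inch '[[0,0,0,0,0,0],[0,0,0,0,0,0],[0,0,0,0,0,0],[0,0,0,0,0,0],[0,0,0,0,0,0],[0,0,0,0,0,0],[0,0,-10,0,0,0],[0,0,-25,0,0,0],[0,0,-30,0,0,0],[0,0,-30,0,0,0]]' 1 60
python3 - <<'E'
from h import *
snap('wrist','w14');c=snap('wrist','w14');print(cur().round(4),read_state()['grip_width'],read_state()['contact_force'])
# green tray yaw: edge (.526,-.300)->(.515,-.439)
rows(pose(.4559,-.3660,.10,-4.5),9)
E
```

```text
time_s: 21.2
ee_pos: [0.4666, -0.0129, 0.0057]
tool_rot: [3.11, -0.445, 0.001]
contact_force: [1.0, 0.5, 1.4]
grip_width: 0.0596
time_s: 22.45
ee_pos: [0.4653, -0.0124, 0.1009]
tool_rot: [3.11, -0.444, -0.002]
contact_force: [0.8, 0.2, -2.3]
grip_width: 0.0352
[[ 9.600e-01 -2.798e-01  7.000e-03  4.690e-01]
 [-2.798e-01 -9.601e-01 -5.000e-04 -1.270e-02]
 [ 6.800e-03 -1.500e-03 -1.000e+00  1.037e-01]
 [ 0.000e+00  0.000e+00  0.000e+00  1.000e+00]] 0.03506176973969059 [-0.27520091 -0.0242505  -2.73874574]
row x9: [ 6.09 38.88  0.41] [-0.005 -0.044 -1.305]
```

View pics/w14.png

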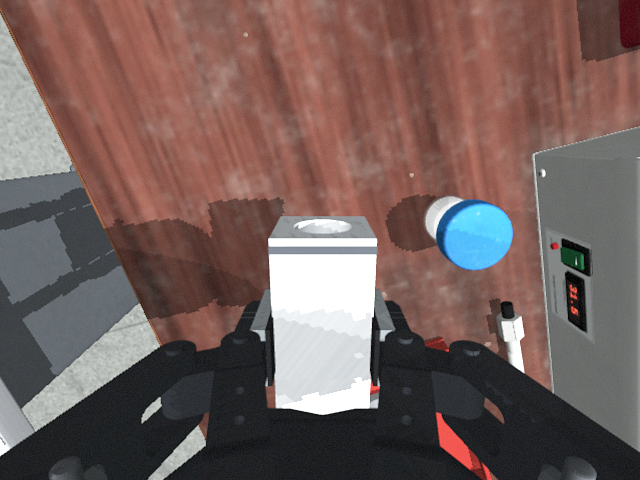

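Sleeve B is held and lifted with the jar untouched. Next I'll carry it over sleeve A, 55 mm or more clear, to the green tray.

```bash
python3 -m inch '[[6.1,38.9,0,0,0,-1.3],[6.1,38.9,0,0,0,-1.3],[6.1,38.9,0,0,0,-1.3],[6.1,38.9,0,0,0,-1.3],[6.1,38.9,0,0,0,-1.3],[6.1,38.9,0,0,0,-1.3],[6.1,38.9,0,0,0,-1.3],[6.1,38.9,0,0,0,-1.3],[6.1,38.9,0,0,0,-1.3],[0,0,0,0,0,0]]'
python3 -m inch '[[0,0,0,0,0,0],[0,0,0,0,0,0],[0,0,0,0,0,0],[0,0,0,0,0,0],[0,0,0,0,0,0],[0,0,0,0,0,0],[0,0,10,0,0,0],[0,0,10,0,0,0],[0,0,0,0,0,0],[0,0,0,0,0,0]]'
python3 - <<'E'
from h import *
snap('wrist','w15');print(cur().round(4),read_state()['contact_force']);rows(pose(.4559,-.366,.0095,-4.5),8)
E
```

```text
time_s: 23.8
ee_pos: [0.4524, -0.3681, 0.0987]
tool_rot: [-3.139, 0.129, 0.001]
contact_force: [-0.2, 0.9, -2.6]
grip_width: 0.0351
time_s: 25.05
ee_pos: [0.4529, -0.366, 0.0799]
tool_rot: [-3.139, 0.125, 0.001]
contact_force: [1.3, -0.2, -2.2]
grip_width: 0.0351
[[ 9.968e-01 -7.940e-02  1.000e-04  4.531e-01]
 [-7.940e-02 -9.968e-01 -0.000e+00 -3.661e-01]
 [ 1.000e-04  0.000e+00 -1.000e+00  8.030e-02]
 [ 0.000e+00  0.000e+00  0.000e+00  1.000e+00]] [ 1.34421791 -0.49243615 -2.31542148]
row x8: [ 0.35 -0.05  8.85] [ 0.    -0.    -0.007]
```

View pics/w15.png

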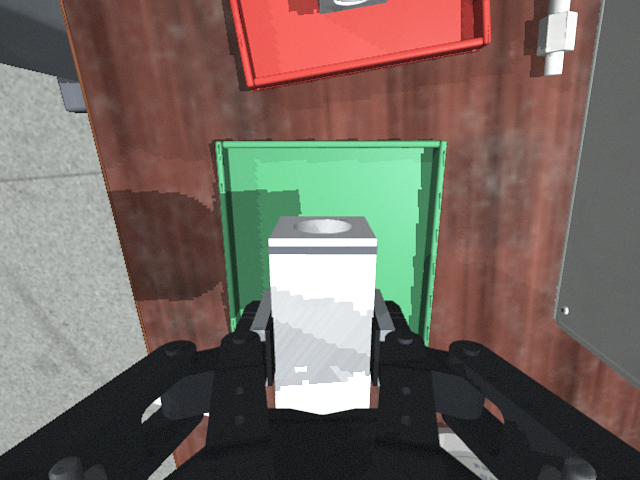

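```bash
python3 -m inch '[[1,0,12,0,0,0],[1,0,12,0,0,0],[0.8,0,12,0,0,0],[0,0,12,0,0,0],[0,0,10,0,0,0],[0,0,6,0,0,0],[0,0,3,0,0,0],[0,0,1,0,0,0],[0,0,0.6,0,0,0],[0,0,0,0,0,0]]'
python3 -m inch '[[0,0,0.8,0,0,0],[0,0,0,0,0,0],[0,0,0,0,0,0],[0,0,0,0,0,0],[0,0,0,0,0,0],[0,0,0,0,0,0],[0,0,0,0,0,0],[0,0,0,0,0,0],[0,0,0,0,0,0],[0,0,0,0,0,0]]'
python3 - <<'E'
from h import *
s=read_state();print(cur(s)[:3,3],s['contact_force'])
E
```

```text
time_s: 26.35
ee_pos: [0.456, -0.3665, 0.012]
tool_rot: [3.139, -0.125, 0.001]
contact_force: [-0.4, -0.4, -2.3]
grip_width: 0.0351
time_s: 27.6
ee_pos: [0.4558, -0.3662, 0.0109]
tool_rot: [-3.139, 0.125, -0.0]
contact_force: [0.3, -0.2, -2.5]
grip_width: 0.0354
[ 0.45580556 -0.36623559  0.01086738] [ 0.34281094 -0.19552009 -2.46481093]
```

```bash
python3 -m inch '[[0,0,0,0,0,0],[0,0,0,0,0,0],[0,0,0,0,0,0],[0,0,0,0,0,0],[0,0,0,0,0,0],[0,0,-10,0,0,0],[0,0,-25,0,0,0],[0,0,-30,0,0,0],[0,0,-30,0,0,0],[0,0,-30,0,0,0]]' 0.3
python3 -m inch '[[0,0,-10,0,0,0],[0,0,-10,0,0,0],[0,0,0,0,0,0],[0,0,0,0,0,0],[0,0,0,0,0,0],[0,0,0,0,0,0],[0,0,0,0,0,0],[0,0,0,0,0,0],[0,0,0,0,0,0],[0,0,0,0,0,0]]'
python3 - <<'E'
from h import *
snap('wrist','w16');snap('side','s16');print(read_state()['contact_force'])
E
```

```text
time_s: 28.85
ee_pos: [0.4559, -0.3663, 0.1377]
tool_rot: [3.139, -0.125, 0.001]
contact_force: [-0.2, 0.1, -0.5]
grip_width: 0.0596
time_s: 30.1
ee_pos: [0.4558, -0.3663, 0.1559]
tool_rot: [3.139, -0.125, 0.0]
contact_force: [0.8, -0.2, -0.1]
grip_width: 0.0597
[-0.51505834 -1.08300013  0.64006885]
```

View pics/w16.png

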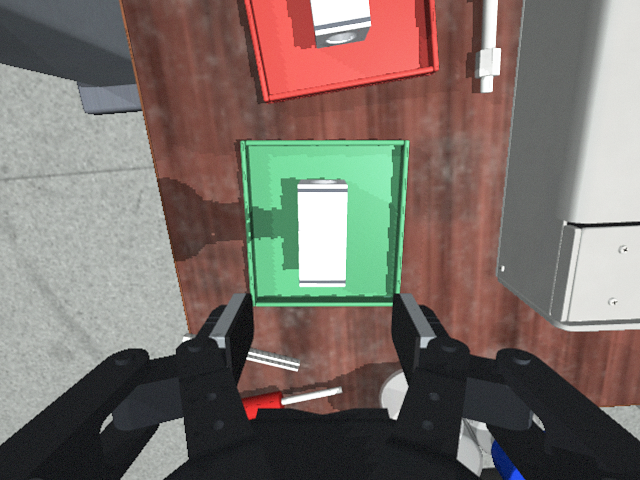

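View pics/s16.png

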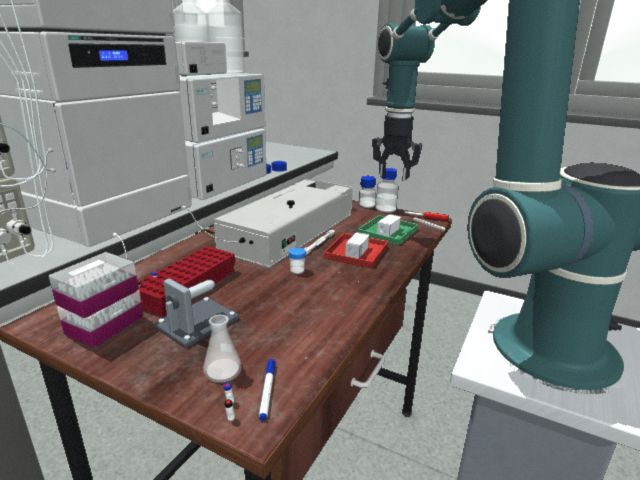

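Both sleeves lie flat in their trays: green at (323,235) in the wrist view, red at (357,245) in the side view. The bystanders look undisturbed.

```bash
python3 -c "
from station import *
print(close_job())"
```

```text
the job is handed in; nothing more can be done
None
```

I tested one sleeve on the gauge pin, sorted both into the trays and handed the job in at about 30 s of the 64 s. No verdict was reported.

- **Test:** I slid the sleeve that lay nearer the gauge onto the pin. It stopped hard after about 25 mm, at about 17 N, well under the 50 N limit. That is where the bad sleeve is expected to stop, about 85 mm from the pin root.
- **Sorting:** I took the tested sleeve off and laid it in the red tray as the bad one. The other sleeve went into the green tray.
- **Not tested:** I did not try the second sleeve on the gauge. I took it as the good one because the first matched the bad stopping point so closely.
- **Last checks:** The final wrist and side pictures show both sleeves flat in their trays, close to the middle, with the gripper clear above. The flask, jar and column look unmoved. The bottles were only partly in view and showed no sign of being touched. No check failed or disagreed, but I judged these from the pictures and did not measure the final positions.

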